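Stow the cheese knives in the serving board's drawer

TASK

Put the two cheese knives from the chopping board away in the open drawer of the wooden serving board: lay each, without dropping it, flat in the recess cut to its own shape, blade in the blade-shaped end like the fork already there, and let go. Then push the drawer fully shut, with both knives still lying flat in their recesses, and leave the lemon, apple, mug and kitchen timer where they are.

Things in the scene. Friction and masses are not known exactly. Their poses are not given: they have to be found in the camera images.
- broad_knife: Broad cheese knife: flat rectangular steel blade 46 mm wide, 3 mm thick, at x = 62 to 126 mm; 174 mm long, 80 g. Lies flat on the chopping board, left or right of the narrow knife. Origin under the middle of its dark wooden handle (x -48 to 48 mm, 20 mm wide, 14 mm thick; grip it across, there); +x to the blade tip, z up; handle and blade undersides level.
- broad_tip (a point): Middle of the front edge of the broad knife's blade, underside, 126 mm ahead of its origin along +x; the knife's axes.
- narrow_knife: Narrow cheese knife: steel blade 13 mm wide, 3 mm thick, ending in two short prongs, at x = 62 to 146 mm; 194 mm long, 70 g. Lies flat on the chopping board. Origin under the middle of its dark wooden handle (x -48 to 48 mm, 20 mm wide, 14 mm thick; grip it across, there); +x to the blade tip, z up; handle and blade undersides level.
- narrow_tip (a point): End of the narrow knife's blade, underside, 146 mm ahead of its origin along +x; the knife's axes.
- serving_board: Wooden serving board, fixed, 227 mm (x) x 254 mm (y), 46 mm high, at the right; origin under its centre, z up. Its drawer comes out to its -x, towards the chopping board. The slab over the drawer leaves 6 mm above well-laid knives; a knife that rides up on the insert jams the drawer.
- drawer (a joint): How far the drawer is out: 0 fully shut, starts 0.145 to 0.16 m out, stop at 0.165 m. Slides with about 2 N of friction and stays where it is left. Three recesses side by side along its +x: nearest the front panel the wide one of the broad knife, then that of the narrow knife, then one in which a fork lies (fixed).
- drawer_front (a point): Middle of the outer face of the drawer's front panel, 13 mm above the worktop; push here along +x of its axes (the board's) to shut. The panel is 219 mm wide, from 9 mm below to 16 mm above this point, but only 8 mm above in a finger notch 40 mm wide in the middle. Shut, it stands 3 mm proud of the slab above.
- broad_recess (a point): Floor of the broad knife's recess where the knife's origin belongs, 10 mm above the worktop; +x = way the drawer closes, +y = way the blade points. Slot for the handle 26.5 mm wide, butt wall 52 mm behind; blade pocket 53 mm wide, from 57 to 131 mm ahead. Insert beside the slots 12 mm high; front panel 25 mm from the handle, 19 mm high.
- broad_recess_tip (a point): Floor of the broad knife's recess where the blade's front edge (broad_tip) belongs, 126 mm along +y from broad_recess; 5 mm of room beyond. Axes as there.
- narrow_recess (a point): Floor of the narrow knife's recess where the knife's origin belongs, 52 mm along +x from broad_recess, same axes and handle slot; blade pocket 19 mm wide, from 57 to 151 mm ahead. A finger trough, 50 mm along y and free of insert, crosses all handles at these points: 25 mm or more of room beside each handle down to the floor.
- narrow_recess_tip (a point): Floor of the narrow knife's recess where the blade's end (narrow_tip) belongs, 146 mm along +y from narrow_recess; 5 mm of room beyond. Axes as there.
- chopping_board: Fixed wooden chopping board, 250 mm (x) x 380 mm (y), 18 mm thick, left of the serving board; origin under its centre, z up. The knives and the lemon lie on it.
- lemon: Lemon, 83 x 58 x 58 mm, loose, on the chopping board's left end; origin at its underside. To be left alone.
- apple: Apple, 82 x 80 x 72 mm, loose, on the worktop behind the gap between the boards; origin at its underside. To be left alone.
- mug: Dark grey mug, 90 x 107 x 85 mm, loose, at the far left of the worktop; origin at its underside. To be left alone.
- kitchen_timer: Round red-topped kitchen timer, 66 mm across, 41 mm high, loose, right of the serving board; origin at its underside. To be left alone.

How it is judged:
On the way:
1. both knives lie flat in their own recesses, let go, while the drawer is still out (horizontal distance between broad_knife and broad_recess below 0.009 m and horizontal distance between broad_tip and broad_recess_tip below 0.009 m and z of broad_knife in the frame of broad_recess between -0.004 and 0.004 m and z of broad_tip in the frame of broad_recess below 0.004 m and angle between each of broad_knife, narrow_knife's own z axis and vertical below 0.06 rad and horizontal distance between narrow_knife and narrow_recess below 0.009 m and horizontal distance between narrow_tip and narrow_recess_tip below 0.009 m and z of narrow_knife in the frame of narrow_recess between -0.004 and 0.004 m and z of narrow_tip in the frame of narrow_recess below 0.004 m and contact force between each of broad_knife, narrow_knife and the fingers below 0.1 N and linear speed of each of broad_knife, narrow_knife below 0.02 m/s and value of joint drawer above 0.1 m), for 0.2 s.
At the end, for the whole second after the job is handed in: The drawer is shut to within 6 mm, and in it each knife lies at rest and let go in its own recess, blade in the blade pocket: its origin and its blade tip within 9 mm (seen from above) of their places in the recess and within 4 mm of the recess floor, tilted less than 0.06 rad (value of joint drawer below 0.006 m and horizontal distance between broad_knife and broad_recess below 0.009 m and horizontal distance between broad_tip and broad_recess_tip below 0.009 m and z of broad_knife in the frame of broad_recess between -0.004 and 0.004 m and z of broad_tip in the frame of broad_recess below 0.004 m and angle between each of broad_knife, narrow_knife's own z axis and vertical below 0.06 rad and horizontal distance between narrow_knife and narrow_recess below 0.009 m and horizontal distance between narrow_tip and narrow_recess_tip below 0.009 m and z of narrow_knife in the frame of narrow_recess between -0.004 and 0.004 m and z of narrow_tip in the frame of narrow_recess below 0.004 m and contact force between each of broad_knife, narrow_knife and the fingers below 0.1 N and linear speed of each of broad_knife, narrow_knife below 0.02 m/s); the robot touches nothing.
It fails at once if the lemon, apple, mug or kitchen timer is moved by more than 30 mm (distance of any of lemon, apple, mug, kitchen_timer from where it was at the start of the episode above 0.03 m).
It fails at once if a knife is dropped (falls free faster than 0.8 m/s, from about 33 mm) ((linear speed of broad_knife above 0.8 m/s and contact force between broad_knife and the fingers below 0.1 N) or (linear speed of narrow_knife above 0.8 m/s and contact force between narrow_knife and the fingers below 0.1 N)).
It also fails if it takes over 72 s, if anything falls off the work surface, if the arm or the gripper's body presses on something with over 40 N, if the wrist force passes 120 N, or if a joint passes its speed limit or range.

ROBOT

A 7-joint arm with a two-finger parallel gripper is mounted at the origin on a cart in front of the work surface, level with it; the furniture and walls round the work are solid. World frame = base frame: x ahead of the robot, y to its left, z up, the work surface at z = 0. Lengths are in m, angles in rad, forces in N, time in s.
With the tool pointing down it reaches from about 0.4 to 0.925 m from the base axis. Payload 4.1 kg.
Tool frame: the origin (TCP) lies midway between the tips of the shut fingers; the grasp point (between the pads) lies 19 mm behind it; z points along the fingers, y is the line along which they close (so a half turn about z gives the same grasp; the last joint's range is limited). The gripper opens to 85 mm and grips with 20 to 120 N. Pads are 22 mm wide; open, the fingers measure 114 mm over their backs; the gripper's body (76 mm by 85 mm) begins 54 mm behind the grasp point. The pads swing forward as they close: fully open they stand 13 mm farther back than shut.
Start: joints at [-1.403, 0.398, 0.045, 1.537, -0.019, 1.207, -0.051], TCP at [0.171, 0.627, 0.231] pointing down, gripper open.
Joint ranges: [-2.82, 2.82], [-0.49, 2.23], [-1.37, 1.46], [0, 2.46], [-1.36, 4.5], [0.23, 2], [-2.94, 2.94]. Speed limits (rad/s): [2.57, 2.57, 3.14, 3.14, 3.14, 3.14, 3.14].

INTERFACE

Orientations are given as a unit quaternion [w, x, y, z].
In Python, from cell import robot, vision gives the robot as it stands.
- The arm moves only by the shell command python3 -m jog 'ROWS' [FORCE]. ROWS is a JSON object of lists of equal length, an entry for each row: "angular": the turn, a rotation vector about the world's x, y, z in degrees, a list of three; "slide": the shift along the world's x, y, z in mm, a list of three; "hand": the gripper's target within -1 to 1 (shut at 1, half-way at 0, fully open at -1). A call has 1 to 8 rows; each row shifts and turns the commanded pose from where the row before left it; what a row does not reach is not made up. A row lasts 1/8 s, in which the tool goes at most 62.5 mm and 10.7 degrees, less where a joint would pass 70% of its speed; a pose out of reach is approached as far as the arm can. A call is refused whole if a number of a shift passes 62.5 or a number of a turn 10.7, either way. A call with a gripper value outside its range is refused whole. The fingers move at their own pace and stop on an object; FORCE is the grip in N (left out, the last holds). Time passes only in rows, so rows that do not move let the fingers close. It gives the time, the measured TCP pose, the force, the opening and the grip force at its end, in the units of the state.
- robot.read_state(): the state, without advancing time (a new reading comes with each control period).
- vision.read_camera(name): name is "scene" or "top"; returns a dict with "img" (420x560x3 uint8, blue, green, red), "range_z" (420x560 float32, m along the optical axis (not along the pixel's ray), 0 where there is no reading), "mtx" (3x3 intrinsics, pixels), "D" ([k1, k2, p1, p2, k3] as OpenCV has them; the pictures are not rectified), "world_from_camera" (4x4, takes a point from camera to world coordinates). Camera axes: x right, y down, z forward; pixel columns grow to the right and rows downward; lengths in m; the calibration is good to about 2 mm. A picture is of the moment at which its call begins.
- robot.finish_job(): hands the job in; it is judged then, once.
The state is a dict: "t": time; "joints": joint angles; "qd": joint speeds; "effort": joint torques, N m; "eef_pos": TCP position; "orientation": TCP orientation; "contact_force": force on the tool from outside, world axes, zero at the start; "ft_torque": the same for the moment, N m; "width": opening from 0.0 (shut) to 1.0 (fully open); "finger_force": force on a finger pad.
Only numpy, scipy, OpenCV 4.12 (cv2) and the standard library are available. Lean on these libraries where they do the work, as an engineer would, in place of code of your own. Each camera call takes 0.05 s, during which the arm holds its last target. There are 200 camera calls.

## Working session

There is one attempt and no reset: what is moved stays moved. The work goes in short steps, Python scripts to look and compute and a shell command to move; the robot and the scene stay as the last step left them, time stands still between calls to the robot, and variables do not carry over. Pictures are saved under pics/ and viewed, at most 10 in all, crops included, and the job is handed in when it is done.

```bash
mkdir -p pics; ls; python3 - <<'E'
from cell import robot, vision
import cv2, numpy as np
s=robot.read_state(); print({k:np.round(v,3) for k,v in s.items()})
for n in("top","scene"):
    c=vision.read_camera(n); cv2.imwrite(f"pics/{n}0.png",c["img"]); np.savez(f"{n}0.npz",**c)
    print(n,c["mtx"],c["D"],np.round(c["world_from_camera"],3))
E
```

```text
pics
{'t': np.float64(0.0), 'joints': array([-1.403,  0.399,  0.045,  1.538, -0.019,  1.207, -0.051]), 'qd': array([ 0.001,  0.001,  0.   , -0.002,  0.001, -0.   , -0.   ]), 'effort': array([ 1.0000e-03, -4.7513e+01,  1.3650e+00, -2.5421e+01,  1.2000e-02,
        9.0000e-03, -0.0000e+00]), 'eef_pos': array([0.171, 0.626, 0.23 ]), 'orientation': array([-0.   ,  0.133,  0.991, -0.001]), 'contact_force': array([-0.047,  0.299, -0.242]), 'ft_torque': array([-0.018,  0.005,  0.018]), 'finger_force': np.float64(0.0), 'width': np.float64(0.997)}
top [[393.99513245   0.         284.41542434]
 [  0.         393.99513245 207.00541142]
 [  0.           0.           1.        ]] [-0.03999951  0.          0.          0.          0.        ] [[-0.026 -0.986  0.168  0.303]
 [-1.     0.025 -0.01   0.012]
 [ 0.006 -0.168 -0.986  1.449]
 [ 0.     0.     0.     1.   ]]
scene [[482.05634109   0.         270.39686317]
 [  0.         482.05634109 211.27661585]
 [  0.           0.           1.        ]] [-0.11185861  0.          0.          0.          0.        ] [[ 0.653 -0.473  0.592 -0.572]
 [-0.757 -0.391  0.523 -1.005]
 [-0.016 -0.79  -0.613  1.232]
 [ 0.     0.     0.     1.   ]]
```

View pics/top0.png

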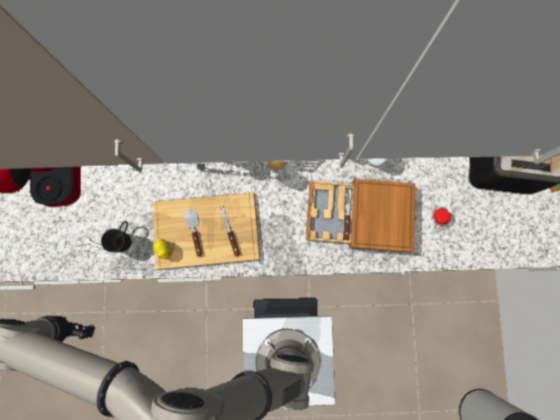

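View pics/scene0.png

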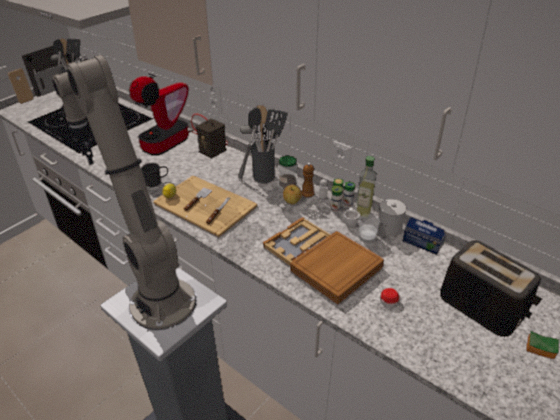

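Top: chopping board ~(205,232), with the broad knife handle ~(197,243) and narrow ~(234,243), blades pointing up. The drawer is at ~(330,212), left of the slab (384,215). Apple is at (277,163), lemon (163,248), timer (442,216). Scene view: knives at ~(195,200) and (217,210), drawer ~(297,240). I'll enlarge both.

```bash
python3 - <<'E'
import cv2,numpy as np
a=cv2.imread("pics/top0.png")[172:278,145:425]; b=cv2.imread("pics/scene0.png")[170:305,145:395]
a=cv2.resize(a,None,fx=2.8,fy=2.8,interpolation=cv2.INTER_CUBIC)
b=cv2.resize(b,None,fx=2.2,fy=2.2,interpolation=cv2.INTER_CUBIC)
o=np.zeros((600,790,3),np.uint8); o[:a.shape[0],:a.shape[1]]=a[:, :790]; o[300:300+b.shape[0],:b.shape[1]]=b[:300]
cv2.imwrite("pics/crop0.png",o)
E
cat > h.py <<'E'
import cv2,numpy as np
def ray(c,uv,z):
    """pixels -> world points on plane(s) z"""
    uv=np.asarray(uv,float).reshape(-1,1,2)
    n=cv2.undistortPoints(uv,c["mtx"],c["D"]).reshape(-1,2)
    T=c["world_from_camera"]; d=np.c_[n,np.ones(len(n))]@T[:3,:3].T
    return T[:3,3]+d*((z-T[2,3])/d[:,2])[:,None]
def proj(c,p):
    T=np.linalg.inv(c["world_from_camera"]); r,_=cv2.Rodrigues(T[:3,:3])
    return cv2.projectPoints(np.asarray(p,float).reshape(-1,1,3),r,T[:3,3],c["mtx"],c["D"])[0].reshape(-1,2)
E
```

```text
(no output)
```

View pics/crop0.png

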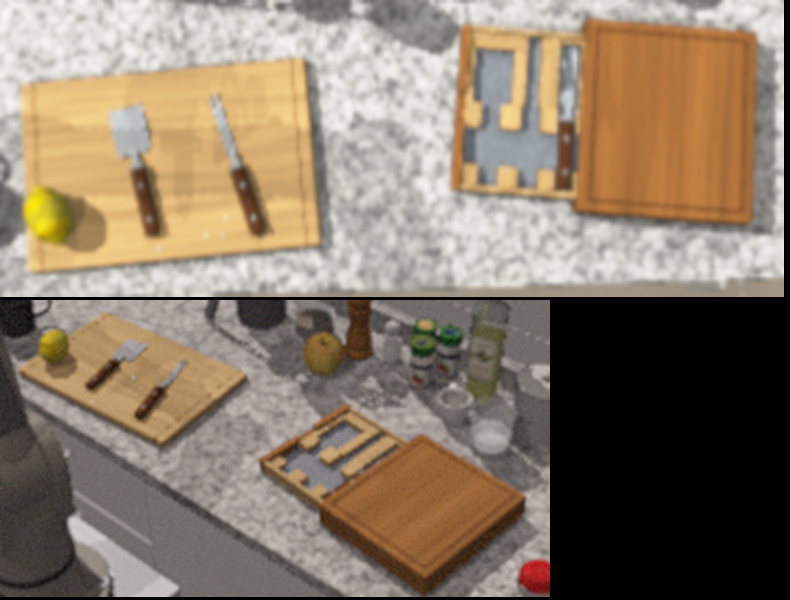

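The crop shows grey recess floors clearly: broad pocket at crop x 477–520, narrow 527–540, fork at 567. Both knives have clear dark handles. Now measuring knives and drawer.

```bash
cat > meas.py <<'E'
import cv2,numpy as np,sys
from h import *
def up(c,r,k=4):  # crop r=(v0,v1,u0,u1) upsampled
    return cv2.resize(c["img"][r[0]:r[1],r[2]:r[3]],None,fx=k,fy=k,interpolation=cv2.INTER_CUBIC)
def uv(pts,r,k=4): return (np.asarray(pts,float)+.5)/k-.5+[r[2],r[0]]
def blobs(m,amin):
    n,l,s,ce=cv2.connectedComponentsWithStats(m.astype(np.uint8)); 
    return [np.argwhere(l==i)[:,::-1] for i in range(1,n) if s[i,4]>amin]
for n,r in (("top",(195,272,150,262)),("scene",(175,235,155,260))):
    c=dict(np.load(n+"0.npz")); im=up(c,r); h=cv2.cvtColor(im,cv2.COLOR_BGR2HSV)
    # handles
    m=(h[...,2]<115)
    for b in blobs(m,500):
        P=ray(c,uv(b,r),.028)[:,:2]; ce=P.mean(0); w,V=np.linalg.eigh(np.cov((P-ce).T)); a=V[:,1]*np.sign(V[0,1])
        t=(P-ce)@a; q=(P-ce)@V[:,0]
        print(n,"handle",ce.round(4),"len",np.ptp(t).round(4),"wid",(np.sqrt(12*w[0])).round(4),"mid",(ce+a*(t.max()+t.min())/2).round(4),"yaw",np.degrees(np.arctan2(a[1],a[0])).round(1),len(b))
    m=(h[...,1]<60)&(h[...,2]>100)
    for b in blobs(m,500):
        P=ray(c,uv(b,r),.021)[:,:2]; ce=P.mean(0); print(n,"grey",ce.round(4),P.min(0).round(3),P.max(0).round(3),len(b))
c=dict(np.load("top0.npz")); r=(170,265,295,425); im=up(c,r); h=cv2.cvtColor(im,cv2.COLOR_BGR2HSV)
m=(h[...,0]<14)&(h[...,1]>120)
for b in blobs(m,1500):
    P=ray(c,uv(b,r),.046)[:,:2]; R=cv2.minAreaRect((P*1000).astype(np.float32)); print("brown",R,len(b))
m=(h[...,0]>90)&(h[...,0]<135)&(h[...,1]>40)
for b in blobs(m,300):
    P=ray(c,uv(b,r),.022)[:,:2]; print("felt",P.min(0).round(3),P.max(0).round(3),len(b), h[b[:,1],b[:,0]].mean(0).round())
for p in [(330,200),(320,235),(384,215)]: print(c["img"][p[1],p[0]],cv2.cvtColor(c["img"],cv2.COLOR_BGR2HSV)[p[1],p[0]],c["range_z"][p[1],p[0]])
E
python3 meas.py
```

```text
top handle [0.4653 0.094 ] len 0.1207 wid 0.0104 mid [0.4668 0.0941] yaw 4.7 1201
top handle [0.4206 0.1829] len 0.091 wid 0.0184 mid [0.4182 0.182 ] yaw 19.4 1809
top handle [0.4234 0.3144] len 0.0901 wid 0.0185 mid [0.4204 0.3137] yaw 14.0 1825
top handle [0.4037 0.4165] len 0.05 wid 0.0164 mid [0.4043 0.4167] yaw 13.7 783
top grey [0.4248 0.276 ] [0.315 0.081] [0.605 0.496] 24712
top grey [0.5066 0.2156] [0.458 0.195] [0.556 0.236] 1591
top grey [0.5096 0.3401] [0.462 0.313] [0.548 0.369] 3764
scene handle [0.4164 0.5296] len 0.1773 wid 0.0379 mid [0.4156 0.5286] yaw 49.7 2663
scene handle [0.7302 0.2258] len 0.0954 wid 0.0275 mid [0.7229 0.2156] yaw 54.2 829
scene handle [0.4044 0.4232] len 0.1087 wid 0.0443 mid [0.4133 0.4319] yaw 44.3 1683
scene handle [0.4198 0.3093] len 0.1149 wid 0.0266 mid [0.4241 0.3104] yaw 15.1 1468
scene handle [0.3286 0.2489] len 0.348 wid 0.0116 mid [0.3276 0.262 ] yaw -85.8 2308
scene handle [0.4623 0.0776] len 0.2312 wid 0.0227 mid [0.4696 0.0781] yaw 4.6 3036
scene handle [0.4184 0.1777] len 0.1137 wid 0.0259 mid [0.4208 0.1785] yaw 19.6 1605
scene handle [0.2485 0.2703] len 0.2074 wid 0.0791 mid [0.2484 0.2736] yaw -87.8 4527
scene grey [0.5726 0.2332] [ 0.371 -0.034] [0.748 0.577] 26323
scene grey [0.5102 0.3383] [0.471 0.311] [0.547 0.368] 1541
scene grey [0.5113 0.2155] [0.468 0.199] [0.555 0.233] 648
scene grey [0.3071 0.2638] [0.277 0.108] [0.341 0.433] 8161
scene grey [0.2494 0.2741] [0.219 0.2  ] [0.268 0.352] 2633
[135 206 239] [ 20 111 239] 1.4570782
[163 157 152] [106  17 163] 1.4407024
[ 60 117 177] [ 15 169 177] 1.421644
```

```bash
cat > drawer.py <<'E'
import cv2,numpy as np
from h import *
from meas import up,uv,blobs
c=dict(np.load("top0.npz")); r=(170,265,295,425); im=up(c,r); h=cv2.cvtColor(im,cv2.COLOR_BGR2HSV)
m=(h[...,0]<=17)&(h[...,1]>140)&(h[...,2]>80)
m=cv2.morphologyEx(m.astype(np.uint8),cv2.MORPH_OPEN,np.ones((25,25)))
for b in blobs(m,5000):
    P=ray(c,uv(b,r),.046)[:,:2]; R=cv2.minAreaRect((P*1000).astype(np.float32)); print("slab",np.round(R[0],1),np.round(R[1],1),R[2],cv2.boxPoints(R).round())
# metric rectification at z=.022: columns along -y world, rows along -x
X=np.arange(.66,.36,-.0005); Y=np.arange(-.08,-.46,-.0005)
gx,gy=np.meshgrid(X,Y,indexing="ij")
q=proj(c,np.stack([gx,gy,np.full_like(gx,.022)],-1)).reshape(gx.shape+(2,)).astype(np.float32)
o=cv2.remap(c["img"],q[...,0],q[...,1],cv2.INTER_CUBIC); cv2.imwrite("pics/rect.png",o)
E
python3 drawer.py | grep -A4 slab
```

```text
slab [ 504.3 -357. ] [223.6 250. ] 84.08255767822266 [[ 368. -455.]
 [ 617. -481.]
 [ 640. -259.]
 [ 392. -233.]]
```

View pics/rect.png

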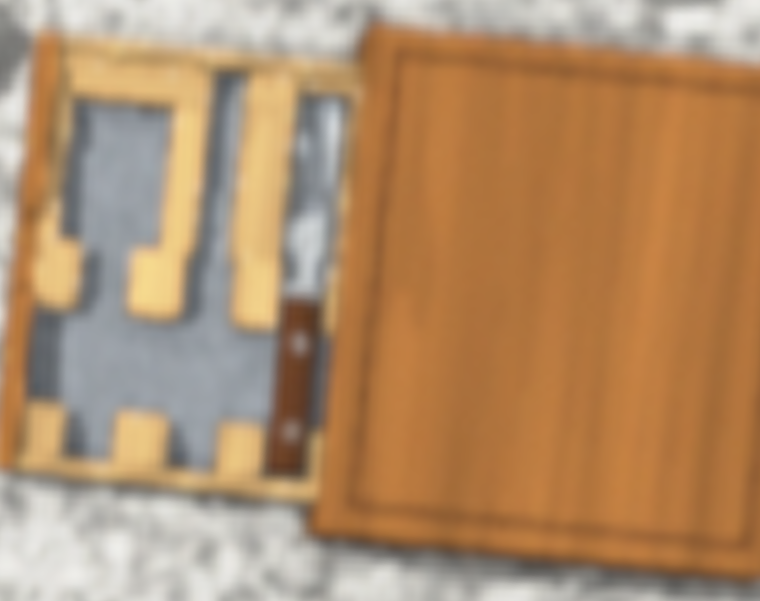

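The rectified view (0.5 mm/px at z = 22 mm) shows broad recess centre at ~(96,359) and narrow at ~(201,369), recess yaw −5.9°. Their spacing is 52 mm, as specified. Recess origins come to: broad (0.481, −0.129), narrow (0.476, −0.181). Knife origins are narrow (0.419, 0.181) at yaw 20.7° and broad (0.421, 0.314) at yaw 15.5°. I'll start with the narrow knife.

```bash
python3 -m jog '{"slide":[[28,-50,0],[28,-50,0],[30,-52,0],[30,-54,0],[32,-58,0],[32,-58,0],[32,-58,0],[32,-58,0]],"angular":[[0,0,4.5],[0,0,4.5],[0,0,4.5],[0,0,4.5],[0,0,4.5],[0,0,4.5],[0,0,4.5],[0,0,4.5]],"hand":[-0.2,-0.2,-0.2,-0.2,-0.2,-0.2,-0.2,-0.2]}' 40
```

```text
t: 1.1
eef_pos: [0.4086, 0.2002, 0.2313]
orientation: [0.0, -0.181, 0.983, 0.0]
contact_force: [0.7, 1.0, 0.8]
width: 0.602
finger_force: 0.0
```

```bash
python3 -m jog '{"slide":[[4,-7,-40],[0,0,-50],[0,0,-50],[0,0,-30],[0,0,-10],[0,0,0]],"angular":[[0,0,0],[0,0,0],[0,0,0],[0,0,0],[0,0,0],[0,0,0]],"hand":[-0.2,-0.2,-0.2,-0.2,-0.2,-0.2]}'
python3 - <<'E'
from cell import vision
from h import *
for n in("top","scene"):
    c=vision.read_camera(n); np.savez(n+"1.npz",**c)
o=[]
c=dict(np.load("top1.npz")); o.append(cv2.resize(c["img"][180:275,150:265],None,fx=3.4,fy=3.4,interpolation=2))
c=dict(np.load("scene1.npz")); o.append(cv2.resize(c["img"][160:255,140:255],None,fx=3.4,fy=3.4,interpolation=2))
cv2.imwrite("pics/g1.png",np.hstack(o))
E
```

```text
t: 1.85
eef_pos: [0.4121, 0.1951, 0.0513]
orientation: [-0.0, -0.18, 0.984, -0.0]
contact_force: [-0.1, 0.3, 0.9]
width: 0.603
finger_force: 0.0
```

View pics/g1.png

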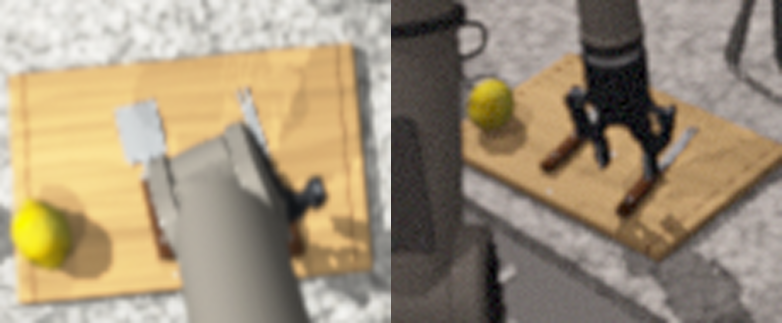

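The gripper is short of the target: in the scene crop its right finger (658,150) hangs over the narrow handle (640,190). I'll shift (+7, −14) mm, then descend.

```bash
python3 -m jog '{"slide":[[7,-14,0],[0,0,0],[0,0,-15],[0,0,-15],[0,0,0]],"angular":[[0,0,0],[0,0,0],[0,0,0],[0,0,0],[0,0,0]],"hand":[-0.2,-0.2,-0.2,-0.2,-0.2]}'
```

```text
t: 2.58
eef_pos: [0.4175, 0.1805, 0.0196]
orientation: [-0.002, -0.18, 0.984, -0.001]
contact_force: [-1.2, -0.6, 0.1]
width: 0.601
finger_force: 0.0
```

```bash
python3 -m jog '{"slide":[[1,0,1],[0,0,0],[0,0,0],[0,0,0]],"angular":[[0,0,0],[0,0,0],[0,0,0],[0,0,0]],"hand":[1,1,1,1]}' 40
```

```text
t: 3.08
eef_pos: [0.4207, 0.1815, 0.0228]
orientation: [0.001, -0.18, 0.984, 0.0]
contact_force: [0.3, 0.3, 2.6]
width: 0.217
finger_force: 40.3
```

```bash
python3 -m jog '{"slide":[[0,0,25],[0,0,45],[7,-45,0],[8,-55,0],[8,-55,0],[8,-55,0],[8,-55,0],[8,-55,0]],"angular":[[0,0,0],[0,0,0],[0,0,-4],[0,0,-4.5],[0,0,-4.5],[0,0,-4.5],[0,0,-4.5],[0,0,-4.5]],"hand":[1,1,1,1,1,1,1,1]}' 60
python3 -m jog '{"slide":[[8,-42,0],[0,0,0],[0,0,0]],"angular":[[0,0,0],[0,0,0],[0,0,0]],"hand":[1,1,1]}'
```

```text
t: 4.08
eef_pos: [0.4669, -0.1403, 0.0923]
orientation: [-0.0, 0.052, 0.999, 0.0]
contact_force: [0.2, 0.0, -0.6]
width: 0.212
finger_force: 60.5
t: 4.45
eef_pos: [0.4745, -0.18, 0.0919]
orientation: [-0.001, 0.05, 0.999, 0.001]
contact_force: [0.3, -0.0, -0.4]
width: 0.21
finger_force: 60.5
```

```bash
python3 -m jog '{"slide":[[0,-1,-30],[0,0,-18],[0,0,0]],"angular":[[0,0,0],[0,0,0],[0,0,0]],"hand":[1,1,1]}'
cat > look.py <<'E'
import sys
from cell import vision
from h import *
def rect(c,z,x0,x1,y0,y1,s=.0005):
    gx,gy=np.meshgrid(np.arange(x1,x0,-s),np.arange(y1,y0,-s),indexing="ij")
    q=proj(c,np.stack([gx,gy,np.full_like(gx,z)],-1)).reshape(gx.shape+(2,)).astype(np.float32)
    return cv2.remap(c["img"],q[...,0],q[...,1],cv2.INTER_CUBIC)
if __name__=="__main__":
    k=sys.argv[1]; z=float(sys.argv[2])
    t=vision.read_camera("top"); s=vision.read_camera("scene"); np.savez(f"top{k}.npz",**t); np.savez(f"scene{k}.npz",**s)
    a=rect(t,z,.38,.66,-.26,-.08); b=rect(s,z,.38,.66,-.26,-.08)
    cv2.imwrite(f"pics/look{k}.png",np.hstack([a,b]))
E
python3 look.py 2 0.045
```

```text
t: 4.82
eef_pos: [0.4738, -0.1803, 0.043]
orientation: [-0.002, 0.05, 0.999, 0.001]
contact_force: [-0.4, -0.5, -0.3]
width: 0.208
finger_force: 60.5
```

View pics/look2.png

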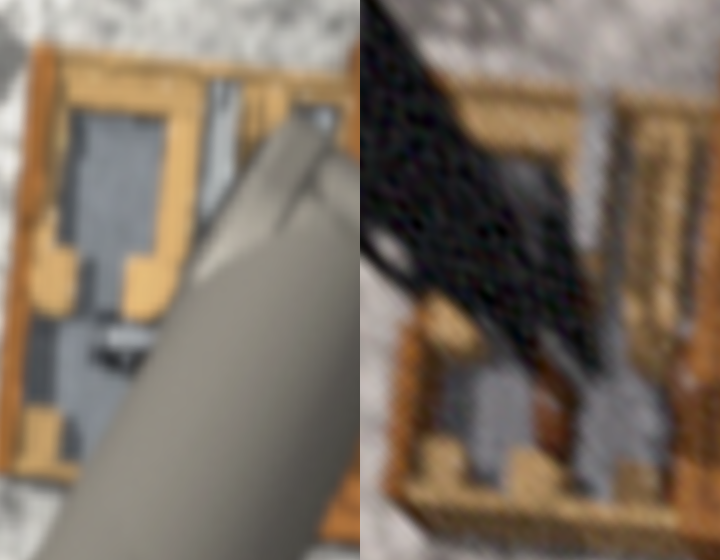

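The narrow blade is visible over its pocket (left panel, cols 204–238), with its tip at row ~82 → x ≈ 0.619, as expected for an origin at the TCP. Next I'll check its lateral fit against the pocket numerically.

```bash
cat > prof.py <<'E'
import numpy as np,cv2
from h import *
O=np.array([.476,-.181]); ex=np.array([-.103,-.9947]); ey=np.array([.9947,-.103])
def prof(c,z,ls,lat,O=O):
    im=np.mean([_s(c,z,l,lat,O) for l in ls],0); return im
def _s(c,z,l,lat,O):
    P=O+ey*l+np.outer(lat,ex); q=proj(c,np.c_[P,np.full(len(P),z)]).astype(np.float32)[None]
    return cv2.remap(c["img"],q[...,0],q[...,1],cv2.INTER_LINEAR)[0].astype(float)
E
python3 - <<'E'
from prof import *
lat=np.arange(-.020,.0205,.001)
def show(n,z,ls,f):
    c=dict(np.load(n+".npz")); p=prof(c,z,ls,lat); v=f(p); print(n,z,ls[0].round(3),ls[-1].round(3)); print(*[int(x) for x in v])
L=np.arange(.08,.135,.003)
chroma=lambda p:p[:,2]-p[:,0]
print(*(lat*1000).round().astype(int))
show("top0",.022,L,chroma)
show("top0",.022,np.arange(-.045,-.03,.003),chroma)
show("top0",.022,np.arange(.03,.05,.003),chroma)
for a,b in((.085,.105),(.115,.140)): show("top2",.0434,np.arange(a,b,.003),chroma);show("top2",.0434,np.arange(a,b,.003),lambda p:p.mean(1))
E
```

```text
-20 -19 -18 -17 -16 -15 -14 -13 -12 -11 -10 -9 -8 -7 -6 -5 -4 -3 -2 -1 0 1 2 3 4 5 6 7 8 9 10 11 12 13 14 15 16 17 18 19 20
top0 0.022 0.08 0.134
103 103 103 103 101 99 96 91 82 69 55 41 28 16 6 0 -5 -7 -8 -8 -8 -7 -4 0 8 16 28 43 57 71 82 90 96 100 102 103 103 103 104 103 103
top0 0.022 -0.045 -0.033
100 99 93 85 78 68 53 38 24 13 7 0 -7 -8 -9 -10 -10 -11 -11 -11 -11 -11 -12 -12 -10 -8 -6 -1 8 19 28 43 58 74 88 93 97 101 103 103 103
top0 0.022 0.03 0.048
103 101 99 96 91 77 61 45 31 19 8 -1 -5 -7 -8 -9 -10 -11 -11 -11 -12 -11 -11 -11 -9 -8 -5 2 12 21 33 49 65 81 90 94 98 102 103 103 103
top2 0.0434 0.085 0.103
101 100 98 93 88 83 71 57 41 27 17 10 2 -2 -3 -4 -4 -4 -4 -4 -3 -3 -2 -1 0 3 6 8 10 12 13 14 14 14 14 14 14 14 14 14 14
top2 0.0434 0.085 0.103
169 169 167 163 159 155 148 141 132 126 129 135 140 147 154 160 166 168 167 165 163 157 151 146 137 130 124 117 117 118 119 122 127 132 137 140 141 142 143 142 141
top2 0.0434 0.115 0.139
94 91 88 86 80 71 62 52 41 29 17 8 4 0 -2 -3 -3 -3 -3 -1 0 2 6 12 19 26 35 43 53 61 66 69 73 75 74 71 68 67 67 67 67
top2 0.0434 0.115 0.139
158 157 155 153 150 143 137 131 127 125 124 124 131 139 146 151 152 153 154 157 158 159 159 153 146 139 133 129 125 122 122 124 127 128 127 125 123 124 129 133 137
```

```bash
python3 -m jog '{"slide":[[2,-1,0],[0,0,-10],[0,0,-8],[0,0,-6],[0,0,-2],[0,0,0]],"angular":[[0,0,-0.3],[0,0,0],[0,0,0],[0,0,0],[0,0,0],[0,0,0]],"hand":[1,1,1,1,1,1]}'
```

```text
t: 5.68
eef_pos: [0.4769, -0.1827, 0.0181]
orientation: [-0.0, 0.053, 0.999, 0.0]
contact_force: [0.1, 0.3, -1.4]
width: 0.209
finger_force: 60.4
```

```bash
python3 -m jog '{"slide":[[0,0,-2],[0,0,-2],[0,0,0]],"angular":[[0,0,0],[0,0,0],[0,0,0]],"hand":[1,1,1]}'
```

```text
t: 6.05
eef_pos: [0.4774, -0.1828, 0.0149]
orientation: [0.0, 0.053, 0.999, 0.0]
contact_force: [-1.5, 1.8, 5.0]
width: 0.211
finger_force: 61.1
```

```bash
python3 -m jog '{"slide":[[0,0,0],[0,0,0],[0,0,5],[0,0,30],[0,0,55],[-15,50,20]],"angular":[[0,0,0],[0,0,0],[0,0,0],[0,0,0],[0,0,0],[0,0,3]],"hand":[0.3,0.3,0.3,0.3,0.3,0.0]}'
```

```text
t: 6.8
eef_pos: [0.465, -0.1366, 0.128]
orientation: [0.004, 0.03, 1.0, -0.002]
contact_force: [-0.2, 2.3, -1.1]
width: 0.502
finger_force: 0.0
```

```bash
python3 -m jog '{"slide":[[-5,56,0],[-5,56,0],[-5,56,0],[-5,56,0],[-5,56,0],[-5,56,0],[-6,56,0],[-6,56,0]],"angular":[[0,0,2.3],[0,0,2.3],[0,0,2.3],[0,0,2.3],[0,0,2.3],[0,0,2.3],[0,0,2.3],[0,0,2.3]],"hand":[-0.1,-0.1,-0.1,-0.1,-0.1,-0.1,-0.1,-0.1]}'
python3 -m jog '{"slide":[[0,0,0],[0,0,0]],"angular":[[0,0,0],[0,0,0]],"hand":[-0.1,-0.1]}'
python3 look.py 3 0.022
```

```text
t: 7.8
eef_pos: [0.4201, 0.3168, 0.1248]
orientation: [0.0, -0.134, 0.991, 0.0]
contact_force: [0.7, 0.3, 0.1]
width: 0.55
finger_force: 0.0
t: 8.05
eef_pos: [0.4202, 0.3143, 0.1243]
orientation: [-0.0, -0.133, 0.991, -0.0]
contact_force: [0.3, -0.5, -0.4]
width: 0.55
finger_force: 0.0
```

View pics/look3.png

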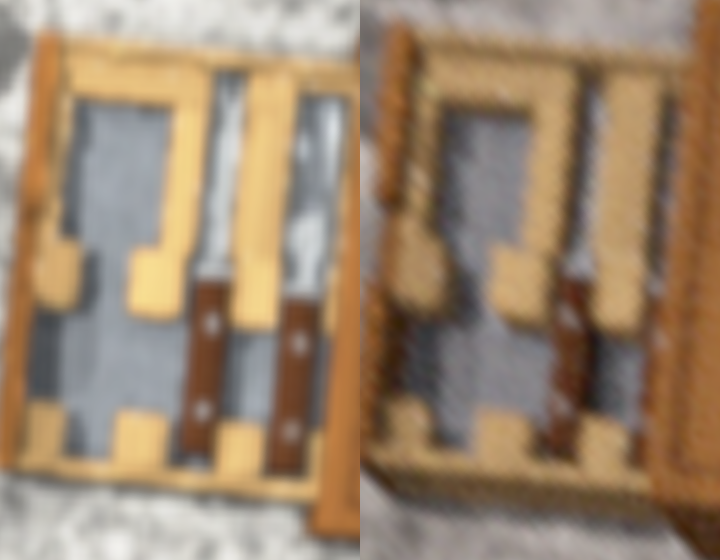

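The narrow knife lies in its own slot with its blade in the pocket (left panel: handle (205,367), blade (222,150)), and the drawer hasn't moved. Now for the broad knife.

```bash
python3 -m jog '{"slide":[[1,0,-40],[0,0,-35],[0,0,-20],[0,0,-8],[0,0,0],[0,0,0],[0,0,0],[0,0,0]],"angular":[[0,0,0],[0,0,0],[0,0,0],[0,0,0],[0,0,0],[0,0,0],[0,0,0],[0,0,0]],"hand":[-0.1,-0.1,-0.1,-0.1,-0.1,1,1,1]}' 40
```

```text
t: 9.15
eef_pos: [0.4219, 0.3158, 0.0226]
orientation: [0.001, -0.133, 0.991, 0.001]
contact_force: [-0.8, -0.7, 6.6]
width: 0.22
finger_force: 40.4
```

```bash
python3 -m jog '{"slide":[[0,0,25],[0,0,45],[7,-48,0],[8,-56,0],[8,-56,0],[8,-56,0],[8,-56,0],[7,-56,0]],"angular":[[0,0,0],[0,0,0],[0,0,-2],[0,0,-3],[0,0,-3],[0,0,-3],[0,0,-3],[0,0,-3]],"hand":[1,1,1,1,1,1,1,1]}' 60
python3 -m jog '{"slide":[[7,-56,0],[6,-54,0],[0,0,0],[0,0,-25],[0,0,-22],[0,0,0]],"angular":[[0,0,-3],[0,0,-1.3],[0,0,0],[0,0,0],[0,0,0],[0,0,0]],"hand":[1,1,1,1,1,1]}'
python3 look.py 4 0.045
```

```text
t: 10.15
eef_pos: [0.4672, -0.0144, 0.0916]
orientation: [0.0, 0.015, 1.0, 0.0]
contact_force: [1.2, -0.1, -1.0]
width: 0.212
finger_force: 60.0
t: 10.9
eef_pos: [0.4785, -0.1215, 0.0431]
orientation: [-0.002, 0.052, 0.999, 0.0]
contact_force: [0.1, -0.2, -0.1]
width: 0.21
finger_force: 59.9
```

View pics/look4.png

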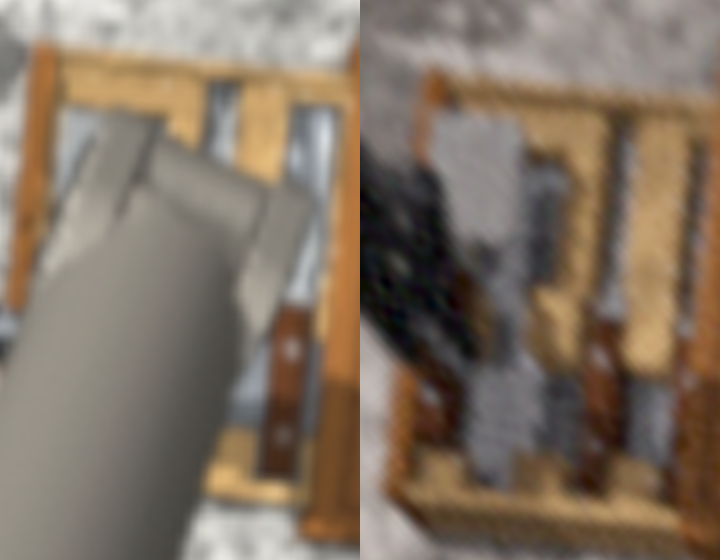

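The broad blade is at scene-panel cols 432–522, still left of its pocket. The TCP reads (0.4785, −0.1215), so it needs (+2.5, −7.5) mm. After that I'll compare the blade edges with the pocket edges in the scene camera.

```bash
python3 -m jog '{"slide":[[2.5,-7.5,0],[0,0,0],[0,0,0]],"angular":[[0,0,0],[0,0,0],[0,0,0]],"hand":[1,1,1]}'
python3 - <<'E'
from prof import *
from cell import vision
for n in("top","scene"): np.savez(n+"5.npz",**vision.read_camera(n))
B=np.array([.481,-.129])
lat=np.arange(-.040,.0405,.002)
print(*(lat*1000).round().astype(int))
def show(n,z,a,b,f,t):
    c=dict(np.load(n+".npz")); p=prof(c,z,np.arange(a,b,.003),lat,B); print(t,n,a,b); print(*[int(x) for x in f(p)])
ch=lambda p:p[:,2]-p[:,0]
br=lambda p:p.mean(1)
show("scene0",.022,.07,.095,ch,"pocket"); show("scene0",.022,.1,.12,ch,"pocket");show("scene0",.022,-.045,-.03,ch,"slot")
for f in(ch,br): show("scene5",.0434,.07,.095,f,"blade"); show("scene5",.0434,.1,.12,f,"blade")
show("top0",.022,.07,.12,ch,"pocket"); show("top0",.022,-.045,-.03,ch,"slot")
for f in(ch,br): show("top5",.0434,.1,.12,f,"blade")
def shl(n,z,lt,f,t):
    c=dict(np.load(n+".npz")); v=[f(np.mean(_s(c,z,l,lt,B),0)[None])[0] for l in L]; print(t,n); print(*[int(x) for x in v])
from prof import _s
L=np.arange(.1,.16,.002); print(*(L*1000).round().astype(int))
lt=np.arange(-.012,.0121,.003)
shl("scene0",.022,lt,ch,"pocket end");shl("scene5",.0434,lt,ch,"tip");shl("scene5",.0434,lt,br,"tip")
shl("top0",.022,lt,ch,"pocket end");shl("top5",.0434,lt-.008,ch,"tip");shl("top5",.0434,lt-.008,br,"tip")
E
```

```text
t: 11.38
eef_pos: [0.4829, -0.1305, 0.0447]
orientation: [0.0, 0.052, 0.999, 0.0]
contact_force: [0.1, 0.2, -0.6]
width: 0.215
finger_force: 59.9
-40 -38 -36 -34 -32 -30 -28 -26 -24 -22 -20 -18 -16 -14 -12 -10 -8 -6 -4 -2 0 2 4 6 8 10 12 14 16 18 20 22 24 26 28 30 32 34 36 38 40
pocket scene0 0.07 0.095
70 64 60 59 62 64 64 62 56 48 37 24 13 5 0 -1 -2 -2 -2 -2 -1 -1 -1 -1 -1 -2 -2 -2 -1 0 5 14 28 45 60 73 80 82 83 82 80
pocket scene0 0.1 0.12
77 66 60 58 60 62 62 60 56 47 35 22 12 5 1 0 -1 0 0 0 0 0 0 0 0 0 0 0 0 2 8 20 35 51 65 76 82 83 83 81 77
slot scene0 -0.045 -0.03
75 65 58 57 60 66 71 75 76 78 78 76 73 68 60 51 40 29 19 13 9 7 7 9 14 25 38 53 67 76 81 83 83 82 81 80 80 79 76 71 64
blade scene5 0.07 0.095
-1 -1 0 2 2 2 2 1 0 0 0 0 0 0 0 0 2 3 5 5 6 6 6 5 5 5 5 5 5 5 5 4 3 1 1 0 0 -1 0 2 9
blade scene5 0.1 0.12
13 21 32 47 62 73 78 73 60 41 23 11 5 3 3 3 4 4 4 4 4 5 5 5 5 4 4 3 4 4 3 3 4 9 19 30 40 45 47 49 51
blade scene5 0.07 0.095
37 40 44 48 52 54 54 51 46 42 38 35 35 39 49 64 83 102 119 131 138 141 141 141 140 140 141 142 143 142 141 139 133 125 116 109 104 98 91 84 79
blad
[... 900 characters left out ...]
140 142 144 146 148 150 152 154 156 158
pocket end scene0
0 0 0 -1 -1 -2 -2 -2 0 5 12 22 34 47 57 64 69 73 75 77 77 77 77 75 73 71 69 67 65 62
tip scene5
4 4 4 4 5 4 4 3 3 4 5 7 11 17 25 33 42 51 56 57 52 44 34 25 18 14 11 11 11 11
tip scene5
139 141 142 142 142 142 141 141 141 142 141 141 139 134 125 115 106 102 104 113 124 135 145 153 159 164 163 160 152 141
pocket end top0
-12 -13 -12 -12 -12 -12 -12 -12 -12 -12 -10 -9 0 14 40 68 86 100 102 103 103 102 101 100 95 91 89 86 79 66
tip top5
4 4 3 2 2 2 2 1 1 0 0 2 7 19 37 56 76 85 90 90 88 84 81 81 78 74 63 45 30 17
tip top5
148 148 148 148 150 152 154 156 158 159 162 164 166 167 167 165 161 159 156 154 151 145 139 139 142 153 165 177 186 191
```

```bash
python3 -m jog '{"slide":[[-2,1.5,0],[0,0,0]],"angular":[[0,0,0],[0,0,0]],"hand":[1,1]}'
python3 - <<'E'
from prof import *
from prof import _s
from cell import vision
for n in("top","scene"): np.savez(n+"6.npz",**vision.read_camera(n))
lat=np.arange(-.020,.0205,.001); print(*(lat*1000).round().astype(int))
def show(n,z,a,b,O,f):
    c=dict(np.load(n+".npz")); p=prof(c,z,np.arange(a,b,.003),lat,O); print(n,a,b); print(*[int(x) for x in f(p)])
N=np.array([.476,-.181]); B=np.array([.481,-.129])
red=lambda p:p[:,2]
for n in("top3","scene3"): show(n,.024,-.02,.02,N,red)
show("top3",.013,.08,.13,N,lambda p:p.mean(1))
L=np.arange(-.06,.06,.003); c=dict(np.load("top3.npz")); print(*(L*1000).round().astype(int)); print(*[int(_s(c,.024,l,np.arange(-.004,.005,.002),N)[:,2].mean()) for l in L])
lat=np.arange(-.032,.033,.002); print(*(lat*1000).round().astype(int))
for n in("top6","scene6"): show(n,.0412,.1,.12,B,lambda p:p.mean(1))
E
```

```text
t: 11.72
eef_pos: [0.4803, -0.1286, 0.0443]
orientation: [-0.0, 0.052, 0.999, 0.0]
contact_force: [-0.6, -0.2, -0.5]
width: 0.209
finger_force: 59.9
-20 -19 -18 -17 -16 -15 -14 -13 -12 -11 -10 -9 -8 -7 -6 -5 -4 -3 -2 -1 0 1 2 3 4 5 6 7 8 9 10 11 12 13 14 15 16 17 18 19 20
top3 -0.02 0.02
153 153 153 152 151 151 149 147 144 141 137 132 127 123 121 119 118 117 117 117 117 117 115 113 110 106 101 97 93 90 87 85 86 89 93 96 100 105 110 115 122
scene3 -0.02 0.02
127 126 126 126 125 125 125 125 124 123 123 122 121 120 118 116 114 112 110 107 105 103 101 99 97 94 91 88 85 81 76 71 65 60 55 52 50 50 52 54 58
top3 0.08 0.13
196 196 195 195 194 192 189 185 180 173 163 154 145 141 142 144 150 160 171 182 191 196 200 202 202 200 197 193 188 184 181 181 183 184 185 186 188 189 190 190 190
-60 -57 -54 -51 -48 -45 -42 -39 -36 -33 -30 -27 -24 -21 -18 -15 -12 -9 -6 -3 0 3 6 9 12 15 18 21 24 27 30 33 36 39 42 45 48 51 54 57
186 209 196 160 120 97 95 102 107 111 113 120 132 135 129 118 111 111 111 110 111 110 110 110 111 116 124 134 133 122 114 109 109 109 121 146 169 176 170 174
-32 -30 -28 -26 -24 -22 -20 -18 -16 -14 -12 -10 -8 -6 -4 -2 0 2 4 6 8 10 12 14 16 18 20 22 24 26 28 30 32
top6 0.1 0.12
114 123 127 127 138 158 169 174 174 171 163 153 146 141 141 143 144 141 137 133 130 129 128 126 124 119 111 104 103 106 117 128 131
scene6 0.1 0.12
94 91 92 96 103 114 124 133 139 143 143 143 142 142 141 141 141 141 141 141 140 141 142 141 141 138 133 124 114 104 97 94 94
```

```bash
python3 -m jog '{"slide":[[-1,1,0],[0,0,-10],[0,0,-9],[0,0,-6],[0,0,-2],[0,0,0]],"angular":[[0,0,0],[0,0,0],[0,0,0],[0,0,0],[0,0,0],[0,0,0]],"hand":[1,1,1,1,1,1]}'
```

```text
t: 12.58
eef_pos: [0.4795, -0.128, 0.0172]
orientation: [-0.0, 0.052, 0.999, 0.0]
contact_force: [1.1, 0.6, -0.1]
width: 0.208
finger_force: 59.9
```

```bash
python3 -m jog '{"slide":[[0,0,-1.5],[0,0,-1],[0,0,0]],"angular":[[0,0,0],[0,0,0],[0,0,0]],"hand":[1,1,1]}'
```

```text
t: 12.95
eef_pos: [0.4797, -0.1279, 0.0149]
orientation: [0.0, 0.052, 0.999, 0.0]
contact_force: [-0.3, 0.0, -0.8]
width: 0.211
finger_force: 59.9
```

```bash
python3 -m jog '{"slide":[[0,0,-1],[0,0,0],[0,0,0],[0,0,4],[0,0,30],[0,0,55],[-10,50,10],[-10,55,0]],"angular":[[0,0,0],[0,0,0],[0,0,0],[0,0,0],[0,0,0],[0,0,0],[0,0,0],[0,0,0]],"hand":[1,0.3,0.3,0.3,0.3,0.3,0.3,1]}'
python3 -m jog '{"slide":[[-5,60,0],[-5,60,0],[0,0,0]],"angular":[[0,0,0],[0,0,0],[0,0,0]],"hand":[1,1,1]}'
python3 look.py 7 0.022
```

```text
t: 13.95
eef_pos: [0.4607, -0.0224, 0.1145]
orientation: [0.002, 0.054, 0.999, 0.0]
contact_force: [0.5, 1.3, 0.2]
width: 0.148
finger_force: 0.0
t: 14.32
eef_pos: [0.4491, 0.1026, 0.1131]
orientation: [0.0, 0.047, 0.999, 0.001]
contact_force: [0.1, -1.1, 0.3]
width: 0.002
finger_force: 0.0
```

View pics/look7.png

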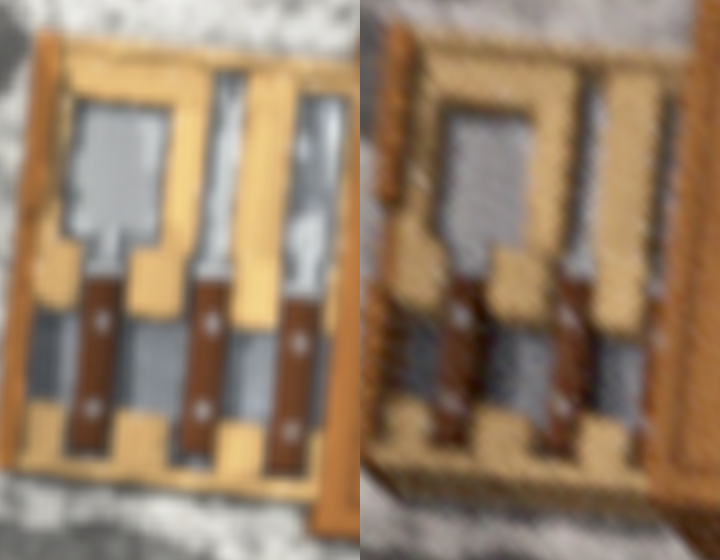

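Both knives lie in their recesses: broad handle (97,365) with blade (115,175), narrow handle (205,367). Now I'll shut the drawer. Panel middle is ~(0.533, −0.090), and I'll turn the closed fingers 90° so the push uses their narrow side.

```bash
python3 -c "
from cell import robot; import numpy as np; print(np.round(robot.read_state()['joints'],2))"
```

```text
[-0.7   0.21  0.44  2.11 -0.12  0.84  1.28]
```

```bash
python3 -m jog '{"slide":[[12,-17,0],[12,-17,0],[11,-17,0],[11,-17,0],[11,-17,0],[11,-17,0],[10,-18,0],[10,-18,0]],"angular":[[0,0,-10],[0,0,-10],[0,0,-10],[0,0,-10],[0,0,-10],[0,0,-10],[0,0,-10],[0,0,-10]],"hand":[1,1,1,1,1,1,1,1]}'
python3 -m jog '{"slide":[[0,0,-20],[0,0,-20],[0,0,-20],[0,0,0]],"angular":[[0,0,-10],[0,0,0],[0,0,0],[0,0,0]],"hand":[1,1,1,1]}'
```

```text
t: 15.42
eef_pos: [0.5374, -0.0439, 0.1131]
orientation: [0.0, 0.685, 0.728, -0.0]
contact_force: [0.5, 0.2, -0.1]
width: -0.003
finger_force: 0.0
t: 15.92
eef_pos: [0.5359, -0.0409, 0.051]
orientation: [-0.001, 0.743, 0.67, -0.001]
contact_force: [-0.6, -0.3, 0.3]
width: 0.0
finger_force: 0.0
```

```bash
python3 -m jog '{"slide":[[0,0,-20],[0,0,-15],[0,0,-5],[0,0,0],[-1,-10,0],[-1,-10,0],[-1,-8,0],[-0.5,-5,0]],"angular":[[0,0,0],[0,0,0],[0,0,0],[0,0,0],[0,0,0],[0,0,0],[0,0,0],[0,0,0]],"hand":[1,1,1,1,1,1,1,1]}'
python3 -m jog '{"slide":[[-0.5,-5,0],[-0.5,-5,0],[-0.8,-8,0],[-1,-10,0],[-1,-10,0],[-1,-10,0],[-1,-10,0],[-1,-10,0]],"angular":[[0,0,0],[0,0,0],[0,0,0],[0,0,0],[0,0,0],[0,0,0],[0,0,0],[0,0,0]],"hand":[1,1,1,1,1,1,1,1]}'
```

```text
t: 16.92
eef_pos: [0.534, -0.0749, 0.0131]
orientation: [0.0, 0.743, 0.669, 0.0]
contact_force: [-0.1, -0.3, 0.5]
width: 0.002
finger_force: 0.0
t: 17.92
eef_pos: [0.527, -0.1426, 0.0128]
orientation: [-0.0, 0.743, 0.669, -0.0]
contact_force: [-0.9, 3.0, 1.4]
width: 0.004
finger_force: 1.2
```

```bash
python3 -m jog '{"slide":[[-1,-10,0],[-1,-10,0],[-1,-10,0],[-1,-10,0],[-1,-9,0],[-0.8,-8,0],[-0.6,-6,0],[-0.4,-4,0]],"angular":[[0,0,0],[0,0,0],[0,0,0],[0,0,0],[0,0,0],[0,0,0],[0,0,0],[0,0,0]],"hand":[1,1,1,1,1,1,1,1]}'
python3 -m jog '{"slide":[[-0.4,-4,0],[-0.3,-3,0],[-0.3,-3,0],[0,0,0]],"angular":[[0,0,0],[0,0,0],[0,0,0],[0,0,0]],"hand":[1,1,1,1]}'
```

```text
t: 18.92
eef_pos: [0.5204, -0.2093, 0.0128]
orientation: [0.0, 0.743, 0.669, -0.0]
contact_force: [-0.6, 2.6, 0.1]
width: 0.0
finger_force: 1.1
t: 19.42
eef_pos: [0.5198, -0.2195, 0.013]
orientation: [0.001, 0.743, 0.669, -0.0]
contact_force: [-0.0, 0.6, 0.5]
width: -0.001
finger_force: 0.4
```

```bash
python3 -m jog '{"slide":[[-0.3,-3,0],[-0.3,-3,0],[-0.2,-2,0],[-0.2,-2,0],[-0.2,-2,0],[-0.2,-2,0]],"angular":[[0,0,0],[0,0,0],[0,0,0],[0,0,0],[0,0,0],[0,0,0]],"hand":[1,1,1,1,1,1]}'
```

```text
t: 20.18
eef_pos: [0.5184, -0.2328, 0.013]
orientation: [0.0, 0.743, 0.669, 0.0]
contact_force: [-0.0, 5.7, 1.7]
width: -0.003
finger_force: 2.8
```

```bash
python3 -m jog '{"slide":[[-0.2,-2,0],[-0.2,-2,0],[0,0,0]],"angular":[[0,0,0],[0,0,0],[0,0,0]],"hand":[1,1,1]}'
```

```text
t: 20.55
eef_pos: [0.5184, -0.2328, 0.0129]
orientation: [-0.003, 0.742, 0.67, 0.002]
contact_force: [0.8, 9.2, 6.8]
width: 0.001
finger_force: 4.8
```

The push stalls at y = −0.2328 with rising force, where the shut position was predicted (~−0.230). I'll back off and check.

```bash
python3 -m jog '{"slide":[[1,8,0],[3,30,0],[0,20,40],[0,30,50],[0,50,40],[0,60,0],[0,60,0],[0,0,0]],"angular":[[0,0,0],[0,0,0],[0,0,0],[0,0,0],[0,0,0],[0,0,0],[0,0,0],[0,0,0]],"hand":[1,1,1,1,1,1,1,1]}'
python3 - <<'E'
from cell import vision
from look import *
t=vision.read_camera("top"); s=vision.read_camera("scene")
a=rect(t,.046,.36,.66,-.26,-.18,.0003)[:, :260]; b=cv2.resize(s["img"][185:300,240:400],None,fx=3.3,fy=3.3,interpolation=2)
o=np.zeros((600,800,3),np.uint8); a=cv2.resize(a,(160,600)); o[:,:160]=a; h,w=b.shape[:2]; o[:h,170:170+w]=b
a=rect(t,.029,.36,.66,-.50,-.18,.001); a=a[:220]; o[380:600,170:170+a.shape[1]]=a[:220]
cv2.imwrite("pics/shut.png",o)
E
```

```text
t: 21.55
eef_pos: [0.522, 0.0255, 0.1415]
orientation: [-0.0, 0.74, 0.673, 0.001]
contact_force: [-0.8, -0.8, -0.4]
width: 0.001
finger_force: 0.0
```

View pics/shut.png

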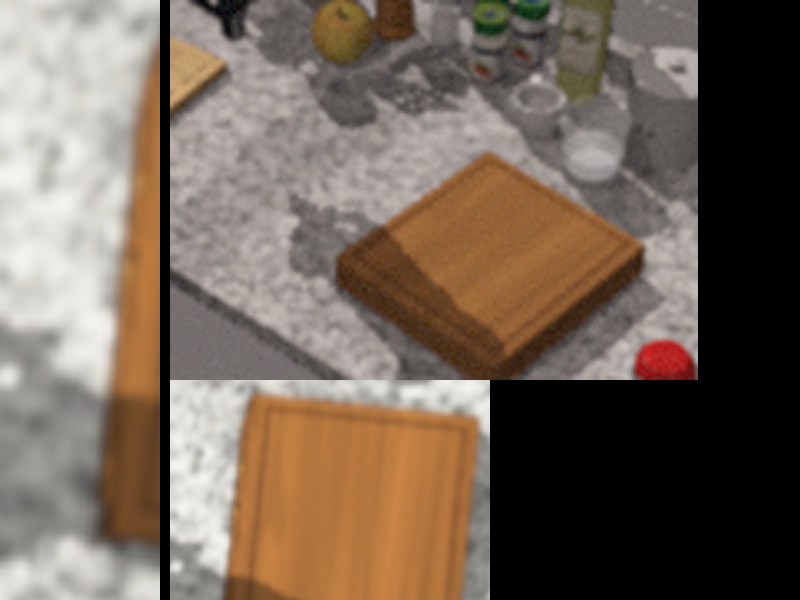

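```bash
python3 -c "
from cell import robot; print(robot.finish_job())"
```

```text
the job is handed in; nothing more can be done
None
```

I laid both knives in their own recesses, pushed the drawer shut against its stop and handed the job in. No verdict came back. I didn't go near the lemon, apple, mug or timer, and I couldn't see the knives once the drawer was shut.

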